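# Open the tiffin tin and stand it in the bay under the water tap

## Task

Lift the loose lid off the single steel tiffin tin and lay it, knob up and without dropping it, on the middle of the round silicone trivet. Then, without lifting the open tin off the counter, slide it upright into the three-sided white bay under the water tap until it is fully home against the bay's back wall. Leave the tumblers, pan, jar and tiffin stack where they stand.

Things in the scene. Friction and masses are not known exactly. Their poses are not given: they have to be found in the camera images.
- tin: Open round steel tin, standing on the counter with its lid on: 92 mm outer diameter, 90 mm high, wall 3 mm, 0.25 kg, plain outside. Origin at the centre of its underside, z up.
- lid: Loose steel lid: a disc 94 mm in diameter, 4 mm thick, with a 74 mm wide plug 6 mm deep below it (loose in the tin's mouth) and a round knob 24 mm in diameter and 28 mm high on its middle. Origin at the centre of the plug's underside, z up: disc from 6 to 10 mm, knob from 10 to 38 mm above the origin. On the tin the origin is 84 mm above the counter.
- bay: Fixed white bay on the counter, open above and at -x, no floor. Origin on the counter where the centre of the tin's underside comes when fully home; x points to the back wall. Walls 35 mm high, 5 mm thick; inner faces: back at x = 46 mm, sides at y = +-49 mm back from x = -18 mm; in front of that they flare at 35 degrees to a mouth 155 mm wide at x = -60 mm. Tap column 22 mm thick at x = 85 mm.
- spout (a point): Tip of the tap's steel spout, straight above the bay's origin, 173 mm above the counter. The 14 mm thick spout arches from here back to the column, at most 225 mm high.
- trivet: Fixed round green silicone trivet, 160 mm in diameter, 8 mm thick, lying on the counter, with a small hanging tab. Origin at the centre of its underside. It and the pan may change sides.
- pan: Bystander: aluminium chai pan, 156 mm across the rim, 70 mm high, 0.5 kg, with a black handle reaching 190 mm along its -x axis at 72 mm height. Origin at the centre of its underside.
- tumbler_a: Bystander: glass tumbler, 68 mm across the rim, 100 mm high. Origin at the centre of its underside.
- tumbler_b: Bystander: second glass tumbler like the first, beside it. Origin at the centre of its underside.
- jar: Bystander: white plastic jar with screw-top lid, 80 mm diameter, 120 mm high. Origin at the centre of its underside.
- tiffin: Bystander: stack of three steel tins with side latches and a carrying arch, 122 mm wide, about 210 mm high. Origin at the centre of its underside.
Not all that is in view belongs to the job. Of the things like the lid, leave any that is green or orange; of the rest the smaller one is meant.

How it is judged:
By the outcome, as a careful person would: the job done as asked, in the order asked, and still so for the second after the job is handed in, with the robot touching nothing.
It also fails if it takes over 72 s, if anything falls off the work surface, if the arm or the gripper's body presses on something with over 40 N, if the wrist force passes 120 N, or if a joint passes its speed limit or range.

## Robot

A 7-joint arm with a two-finger parallel gripper is mounted at the origin on the work surface. World frame = base frame: x ahead of the robot, y to its left, z up, the work surface at z = 0. Lengths are in m, angles in rad, forces in N, time in s.
With the tool pointing down it reaches from about 0.425 to 0.875 m from the base axis. Payload 8.4 kg.
Tool frame: the origin (TCP) lies on the centre line of the jaws, within the pads' length; the fingertips stand 8 mm ahead of it and the grasp point (between the pads) lies 11 mm behind it; z points along the fingers, y is the line along which they close (so a half turn about z gives the same grasp; the last joint's range is limited). The gripper opens to 87 mm and grips with 3 to 60 N. Pads are 19 mm wide; open, the fingers measure 117 mm over their backs; the gripper's body (75 mm by 190 mm) begins 51 mm behind the grasp point.
Start: joints at [1.143, 0.333, 0.04, 1.465, -0.013, 1.343, -0.059], TCP at [0.21, -0.615, 0.231] pointing down, gripper open.
Joint ranges: [-2.58, 2.58], [-0.38, 2.09], [-1.3, 1.39], [0.25, 2.4], [-1.5, 4.64], [0.08, 2.09], [-2.65, 2.65]. Speed limits (rad/s): [2.22, 2.22, 2.79, 2.79, 3.14, 3.14, 3.14].

## Interface

Orientations are given as [roll, pitch, yaw] about the fixed x, y, z axes, in that order (R = Rz(yaw) Ry(pitch) Rx(roll)).
In Python, from bench import arm, camera, camera_info, close_job, outline_of, pinpoint gives the robot as it stands. The module is installed in compiled form; this text tells all that it offers.
- The arm moves only by the tool arm_command, never from a script. Its argument "targets" is a list of rows, each an object of numbers: "ax", "ay", "az": the turn, a rotation vector about the tool's x, y, z in rad; "dx", "dy", "dz": the shift along the tool's x, y, z in mm; "grip": the closure, from 0 (fully open) to 1 (shut). A call has 1 to 20 rows; each row is the pose to reach, as a shift and turn from the pose commanded when the call began, along the tool's axes at that moment; what a row does not reach only later rows make up. A row lasts 1/8 s, in which the tool goes at most 62.5 mm and 10.7 degrees, less where a joint would pass 70% of its speed; a pose out of reach is approached as far as the arm can. A call with a gripper value outside its range is refused whole. The fingers move at their own pace and stop on an object; the grip force is fixed at half the most. Time passes only in rows, so rows that repeat a pose let the fingers close. It gives the time, the measured TCP pose, the force, the opening and the grip force at its end, in the units of the state.
- arm.get_state(): the state, without advancing time (a new reading comes with each control period).
- camera(name): name is "scene" or "top"; returns the picture (480x640x3 uint8, red, green, blue); there is no depth.
- camera_info(name): a dict with "K" (3x3 intrinsics, pixels), "D" ([k1, k2, p1, p2, k3] as OpenCV has them; the pictures are not rectified), "rvec" (rotation vector, rad) and "tvec" (3), from world to camera coordinates, as OpenCV has them. Camera axes: x right, y down, z forward; pixel columns grow to the right and rows downward; lengths in m; the calibration is good to about 2 mm. A picture is of the moment at which its call begins. camera_info takes no time and is no camera call.
- close_job(): hands the job in; it is judged then, once.
Trained networks look in the newest picture that a camera, given by its name, has taken for a name from the list of things; names that differ only in an ending like _2 or _b are one class to them, and where a whole thing is asked for, a point or a joint stands for the part that bears it (a point fixed in the world has none). Each returns a list of dicts, best first, with "score" (0 to 1); they miss things now and then, are a little off and sometimes report something else, mostly with a low value. They report only what shows in the picture. A call takes as long as a camera call. They do not tell look-alikes from the thing itself.
- outline_of(camera, thing): "pixels" (480x640 bool, what is visible of it) and "rect" ([left, top, right, bottom] in pixels, round what is visible of it).
- pinpoint(camera, thing): "pixel" ([column, row] in pixels: a listed point, or the origin of a listed thing).
The state is a dict: "t": time; "q": joint angles; "qvel": joint speeds; "joint_efforts": joint torques, N m; "ee_pos": TCP position; "tcp_rot": TCP orientation; "force": force on the tool from outside, world axes, zero at the start; "torque": the same for the moment, N m; "gripper_width": opening from 0.0 (shut) to 1.0 (fully open); "finger_force": force on a finger pad.
Only numpy, scipy, OpenCV 4.12 (cv2) and the standard library are available. Lean on these libraries where they do the work, as an engineer would, in place of code of your own. Each camera call takes 0.05 s, during which the arm holds its last target. There are 200 camera calls.

## Working session

There is one attempt and no reset: what is moved stays moved. The work goes in short steps, Python scripts to look and compute and a tool call to move; the robot and the scene stay as the last step left them, time stands still between calls to the robot, and variables do not carry over. Pictures are saved under pics/ and viewed, at most 10 in all, crops included, and the job is handed in when it is done.

Besides the shell and the picture viewer there is one more tool, called after "Request:" as name(argument=value, ...) on one line, values as JSON. arm_command: Moves the arm, as the interface text tells. Its arguments: {"type":"object","properties":{"targets":{"type":"array","items":{"type":"object","properties":{"ax":{"type":"number"},"ay":{"type":"number"},"az":{"type":"number"},"dx":{"type":"number"},"dy":{"type":"number"},"dz":{"type":"number"},"grip":{"type":"number"}}}}},"required":["targets"]}

```bash
mkdir -p pics
cat > h.py <<'E'
import numpy as np, cv2
from bench import arm, camera, camera_info, close_job, outline_of, pinpoint
from scipy.spatial.transform import Rotation as Ro
def ray(cam,px):
    c=camera_info(cam);K=np.array(c["K"],float);D=np.array(c["D"],float)
    R=cv2.Rodrigues(np.array(c["rvec"],float))[0];t=np.array(c["tvec"],float).ravel()
    u=cv2.undistortPoints(np.array([[px]],float),K,D).ravel()
    return -R.T@t, R.T@np.array([u[0],u[1],1.])
def at(cam,px,z):
    o,d=ray(cam,px); return o+d*(z-o[2])/d[2]
def proj(cam,P):
    c=camera_info(cam)
    return cv2.projectPoints(np.array(P,float).reshape(-1,3),np.array(c["rvec"],float),np.array(c["tvec"],float),np.array(c["K"],float),np.array(c["D"],float))[0].reshape(-1,2)
def tool(P):
    s=arm.get_state();R=Ro.from_euler('xyz',s["tcp_rot"]).as_matrix()
    return R.T@(np.array(P)-np.array(s["ee_pos"]))*1000
E
python3 - <<'E'
from h import *
ims=[]
for c in("scene","top"):
    im=camera(c); cv2.imwrite(f"pics/{c}0.png",im[:,:,::-1])
    print(c,ray(c,[320,240]))
    for n in("tin","lid","bay","spout","trivet","pan","tumbler_a","jar","tiffin"):
        r=pinpoint(c,n); print(n,[(np.round(x["pixel"]),round(x["score"],2),np.round(at(c,x["pixel"],{"lid":.084,"spout":.173}.get(n,0)),3)) for x in r[:4]])
s=arm.get_state();print(s)
E
```

```text
scene (array([1.26585796, 0.63185409, 1.07708485]), array([-0.53083637, -0.49771334, -0.68598452]))
tin [(array([337., 267.]), 0.77, array([ 0.478, -0.036,  0.   ]))]
lid [(array([342., 246.]), 0.95, array([ 0.472, -0.03 ,  0.084])), (array([329., 335.]), 0.91, array([0.716, 0.153, 0.084])), (array([324., 194.]), 0.9, array([ 0.339, -0.223,  0.084])), (array([317., 396.]), 0.81, array([0.85 , 0.244, 0.084]))]
bay [(array([275., 304.]), 0.63, array([ 0.7 , -0.06,  0.  ]))]
spout [(array([270., 258.]), 0.85, array([ 0.702, -0.065,  0.173]))]
trivet []
pan [(array([423., 318.]), 0.81, array([0.457, 0.251, 0.   ])), (array([394., 390.]), 0.21, array([0.676, 0.328, 0.   ]))]
tumbler_a [(array([394., 385.]), 0.96, array([0.668, 0.32 , 0.   ])), (array([424., 411.]), 0.59, array([0.672, 0.409, 0.   ])), (array([211., 216.]), 0.32, array([ 0.599, -0.476,  0.   ]))]
jar [(array([227., 251.]), 0.64, array([ 0.665, -0.312,  0.   ])), (array([212., 215.]), 0.33, array([ 0.595, -0.474,  0.   ]))]
tiffin [(array([211., 214.]), 0.72, array([ 0.594, -0.484,  0.   ]))]
top (array([ 0.28766642, -0.076
[... 975 characters left out ...]
.   ]))]
{'t': 1.0, 'q': array([ 1.14274836,  0.33317562,  0.0399013 ,  1.46539735, -0.01340206,
        1.34333409, -0.05849144]), 'qvel': array([ 0.000739  ,  0.00048092,  0.00025213,  0.00137441, -0.00027637,
       -0.00149408,  0.0016662 ]), 'joint_efforts': array([-4.49280815e-04, -6.56120610e+01,  1.33239772e+00, -4.04049110e+01,
       -6.01592101e-02,  3.51775344e-02,  5.82508505e-05]), 'ee_pos': array([ 0.20989459, -0.61513767,  0.23056297]), 'tcp_rot': array([-3.14154345e+00, -7.36422194e-06,  3.28824267e-01]), 'force': array([-0.23351044, -0.43787207,  0.64518929]), 'torque': array([-0.000884  , -0.00554669, -0.02561154]), 'finger_force': 0.0, 'gripper_width': 1.0009338154918954}
```

View pics/scene0.png

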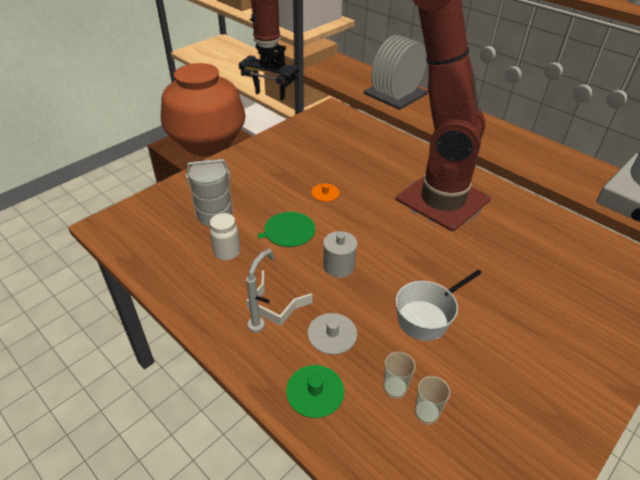

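View pics/top0.png

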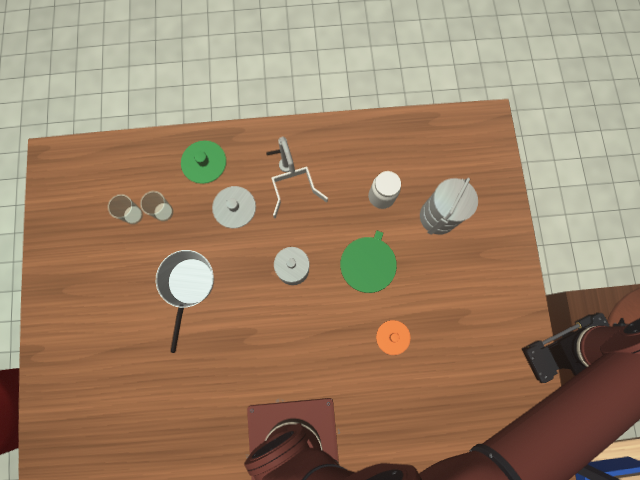

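The scene shows the tin with its steel lid at top (291,265) and scene (340,246). In the top picture these could be taken for the lid: the steel lid on the tin (291,265), the bigger steel disc on the counter (234,207), the green lid (203,161) and the orange lid (393,338). The smaller steel one, on the tin, is meant. The trivet, with its tab, is at (369,265), and the bay is at (293,190), opening toward the tin.

Run:
```python
from h import *
im=camera("top")
a=cv2.resize(im[150:290,260:330],None,fx=5.6,fy=4*1,interpolation=cv2.INTER_CUBIC)
a=cv2.resize(im[150:290,255:345],None,fx=4.2,fy=4.2,interpolation=cv2.INTER_CUBIC)
s=camera("scene"); b=cv2.resize(s[220:340,235:365],None,fx=3.2,fy=3.2,interpolation=cv2.INTER_CUBIC)
C=np.zeros((590,800,3),np.uint8);C[:a.shape[0],:a.shape[1]]=a;C[:b.shape[0],380:380+b.shape[1]]=b[:,:420]
cv2.imwrite("pics/crop.png",C[:,:,::-1])
for c,n,z in(("top","trivet",.008),("top","lid",.094),("scene","lid",.094),("scene","trivet",.008)):
    for r in outline_of(c,n)[:4]:
        p=r["pixels"].astype(np.uint8)
        p=cv2.morphologyEx(p,cv2.MORPH_OPEN,np.ones((9,9),np.uint8))
        cs=cv2.findContours(p,cv2.RETR_EXTERNAL,cv2.CHAIN_APPROX_NONE)[0]
        if not cs: continue
        k=max(cs,key=len).reshape(-1,2)
        w=np.array([at(c,q,z)[:2] for q in k],np.float32)
        print(c,n,round(r["score"],2),cv2.minEnclosingCircle(w),cv2.fitEllipse(w),k.mean(0))
# white bay mask in top
g=im[150:225,262:335].astype(int); m=(g.min(2)>150)
ys,xs=np.nonzero(m); 
for y in range(75): 
    r=np.nonzero(m[y])[0]
    if len(r): print(y+150,r.min()+262,r.max()+262,len(r),end="; ")
```

```text
top lid 0.79 ((0.47075003385543823, -0.03488170728087425), 0.04653860628604889) ((0.4708186089992523, -0.0349627286195755), (0.08752799034118652, 0.09078914672136307), 80.21283721923828) [290.88659794 264.30927835]
top lid 0.65 ((0.6419988870620728, 0.10760229825973511), 0.05896686390042305) ((0.6418005228042603, 0.10768801718950272), (0.11288047581911087, 0.11494628340005875), 129.1768035888672) [233.45762712 206.57627119]
top lid 0.64 ((0.2589247524738312, -0.2804700434207916), 0.045356255024671555) ((0.2587919235229492, -0.28075000643730164), (0.0870480090379715, 0.0875643938779831), 73.38796997070312) [392.98969072 337.53608247]
top lid 0.61 ((0.7775554656982422, 0.18520508706569672), 0.06336541473865509) ((0.7783629894256592, 0.18579737842082977), (0.1198720708489418, 0.12326423078775406), 9.32119369506836) [203.08264463 162.0661157 ]
scene lid 0.81 ((0.7140683531761169, 0.15829530358314514), 0.05787069723010063) ((0.7140385508537292, 0.15858779847621918), (0.11183150112628937, 0.11290175467729568), 123.29096984863281) [331.656 333.704]
scene lid 0.74 ((0.8486467599868774, 0.236
[... 1310 characters left out ...]
307 15; 169 282 307 15; 170 284 308 12; 171 295 308 4; 172 287 308 6; 173 284 309 9; 174 281 309 8; 175 278 309 8; 176 274 310 10; 177 272 310 8; 178 272 310 5; 179 272 311 5; 180 272 311 4; 181 273 311 4; 182 273 312 5; 183 273 312 4; 184 273 312 5; 185 274 313 5; 186 274 313 4; 187 274 313 5; 188 275 314 4; 189 275 315 5; 190 275 317 7; 191 276 319 6; 192 276 320 6; 193 276 321 5; 194 277 322 5; 195 277 324 6; 196 277 325 5; 197 278 326 5; 198 278 327 5; 199 278 279 2; 200 278 279 2; 201 277 278 2; 202 277 278 2; 203 277 278 2; 204 276 277 2; 205 276 277 2; 206 276 277 2; 207 275 276 2; 208 275 276 2; 209 275 276 2; 210 274 275 2; 211 274 275 2; 212 274 275 2; 213 273 274 2; 214 273 274 2;
```

View pics/crop.png

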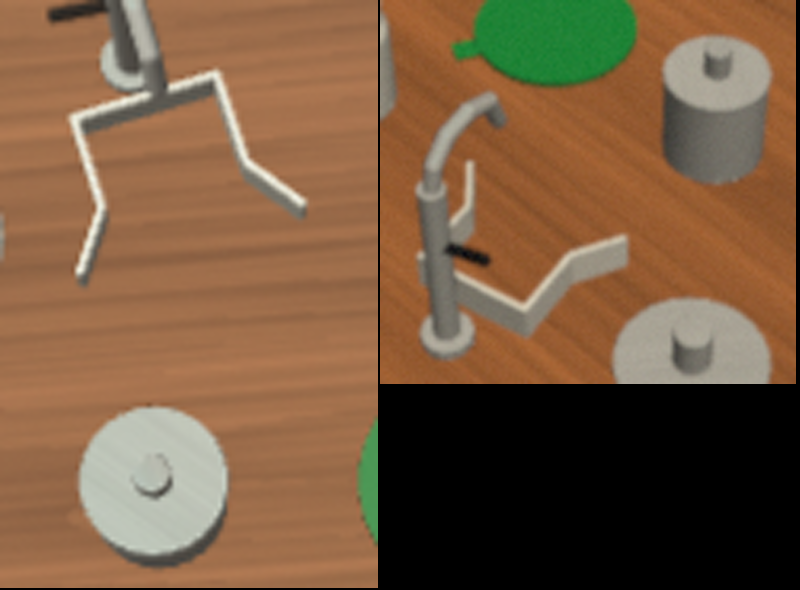

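The crop confirms the choice: the plain steel lid with its knob sits on the tin (knob top at about 291,263). The bay opens toward the tin and is slightly rotated. Next come the bay's pose and the knob and trivet positions.

Run:
```python
from h import *
from scipy.optimize import least_squares
px=np.array([[271.7,178.1],[306.7,166.7],[278.1,198.8],[314.3,187.6]])
w=np.array([at("top",p,.035)[:2] for p in px]);print(w.round(4))
M=np.array([[.051,.054],[.051,-.054],[-.0164,.054],[-.0164,-.054]])
f=lambda v:(M@np.array([[np.cos(v[2]),np.sin(v[2])],[-np.sin(v[2]),np.cos(v[2])]])+v[:2]-w).ravel()
r=least_squares(f,[.7,-.06,.2]);print("bay",r.x.round(4),(f(r.x)*1000).round(1))
for c in("top","scene"):
    im=cv2.cvtColor(camera(c),cv2.COLOR_RGB2HSV)
    m=cv2.inRange(im,(50,120,40),(75,255,255));m=cv2.morphologyEx(m,cv2.MORPH_OPEN,np.ones((13,13),np.uint8))
    for k in cv2.findContours(m,0,1)[0]:
        if len(k)>20:
            W=np.array([at(c,q,.008)[:2] for q in k.reshape(-1,2)],np.float32);print(c,"green",cv2.fitEllipse(W),k.reshape(-1,2).mean(0))
print("knobtop",at("top",[291.2,263],.122),at("scene",[340.5+.2,234.5],.122))
s=arm.get_state()
print("yaw",s["tcp_rot"],"to knob",tool([.473,-.0345,.2]))
```

```text
[[ 0.7339  0.0026]
 [ 0.7594 -0.1007]
 [ 0.6705 -0.0112]
 [ 0.6945 -0.1169]]
bay [ 0.6977 -0.0605  0.2323] [ 1.   1.2  0.4 -0.7 -1.1 -0.5 -0.3  0. ]
top green ((0.4638471007347107, -0.24924874305725098), (0.15094365179538727, 0.15248249471187592), 65.14666748046875) [368.36129032 264.43870968]
top green ((0.8140295147895813, 0.20682886242866516), (0.12086372077465057, 0.12692415714263916), 136.196533203125) [202.94160584 161.6350365 ]
scene green ((0.8111801147460938, 0.20005284249782562), (0.13052085041999817, 0.13174447417259216), 139.25218200683594) [314.56493506 391.        ]
scene green ((0.4684157967567444, -0.2479223906993866), (0.15080207586288452, 0.15432606637477875), 141.71780395507812) [289.20661157 228.85950413]
knobtop [ 0.46964995 -0.03672123  0.122     ] [ 0.47070784 -0.03635093  0.122     ]
yaw [-3.14157266e+00 -9.15220452e-06  3.28723986e-01] to knob [ 436.52214103 -464.62275062   30.5628064 ]
```

Request:
arm_command(targets=[{"dx": 40,"dy": -43,"dz": 0},{"dx": 80,"dy": -86,"dz": 0},{"dx": 120,"dy": -129,"dz": 5,"az": 0.03},{"dx": 160,"dy": -172,"dz": 10,"az": 0.05},{"dx": 200,"dy": -215,"dz": 15,"az": 0.07},{"dx": 240,"dy": -258,"dz": 20,"az": 0.097},{"dx": 280,"dy": -301,"dz": 25,"az": 0.097},{"dx": 320,"dy": -344,"dz": 30,"az": 0.097},{"dx": 360,"dy": -387,"dz": 30,"az": 0.097},{"dx": 400,"dy": -430,"dz": 30,"az": 0.097},{"dx": 435,"dy": -464,"dz": 30,"az": 0.097},{"dx": 435,"dy": -464,"dz": 30,"az": 0.097},{"dx": 435,"dy": -464,"dz": 30,"az": 0.097},{"dx": 435,"dy": -464,"dz": 30,"az": 0.097}])

```text
$.targets[0]: bad value
```

Run:
```python
from h import *
s=arm.get_state();print(s["ee_pos"],s["tcp_rot"],s["q"].round(2),tool([.4715,-.0355,.105]))
a=camera("top")[200:320,230:350];b=camera("scene")[170:290,280:400]
cv2.imwrite("pics/p1.png",cv2.resize(np.hstack([a,b]),None,fx=3.3,fy=3.3,interpolation=2)[:,:,::-1])
```

```text
[ 0.20984811 -0.61517011  0.23054952] [-3.14157266e+00 -9.15220452e-06  3.28723986e-01] [ 1.14  0.33  0.04  1.47 -0.01  1.34 -0.06] [ 434.77875339 -464.15864986  125.56278118]
```

View pics/p1.png

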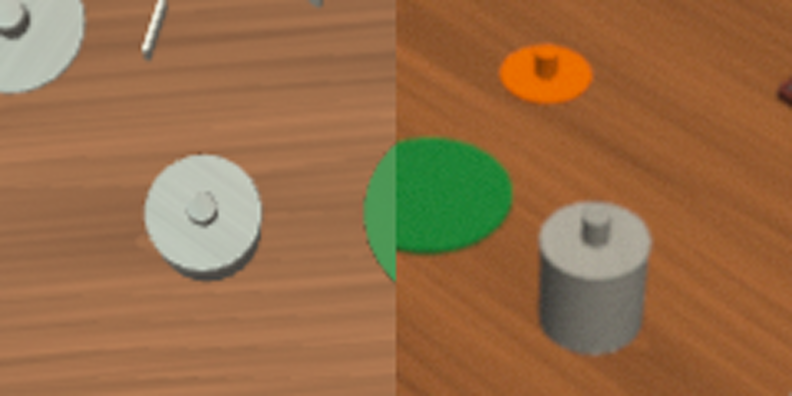

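The move was refused because every field is needed, so the arm hasn't moved. The picture shows the knob top at top (291,262.5) and scene (340.6,236), which agrees with the measurement. I'll resend with full rows.

Request:
arm_command(targets=[{"ax": 0,"ay": 0,"az": 0,"dx": 40,"dy": -43,"dz": 0,"grip": 0},{"ax": 0,"ay": 0,"az": 0,"dx": 80,"dy": -86,"dz": 0,"grip": 0},{"ax": 0,"ay": 0,"az": 0.03,"dx": 120,"dy": -129,"dz": 5,"grip": 0},{"ax": 0,"ay": 0,"az": 0.05,"dx": 160,"dy": -172,"dz": 10,"grip": 0},{"ax": 0,"ay": 0,"az": 0.07,"dx": 200,"dy": -215,"dz": 15,"grip": 0},{"ax": 0,"ay": 0,"az": 0.097,"dx": 240,"dy": -258,"dz": 20,"grip": 0},{"ax": 0,"ay": 0,"az": 0.097,"dx": 280,"dy": -301,"dz": 25,"grip": 0},{"ax": 0,"ay": 0,"az": 0.097,"dx": 320,"dy": -344,"dz": 30,"grip": 0},{"ax": 0,"ay": 0,"az": 0.097,"dx": 360,"dy": -387,"dz": 30,"grip": 0},{"ax": 0,"ay": 0,"az": 0.097,"dx": 400,"dy": -430,"dz": 30,"grip": 0},{"ax": 0,"ay": 0,"az": 0.097,"dx": 435,"dy": -464,"dz": 30,"grip": 0},{"ax": 0,"ay": 0,"az": 0.097,"dx": 435,"dy": -464,"dz": 30,"grip": 0},{"ax": 0,"ay": 0,"az": 0.097,"dx": 435,"dy": -464,"dz": 30,"grip": 0},{"ax": 0,"ay": 0,"az": 0.097,"dx": 435,"dy": -464,"dz": 30,"grip": 0}])

```text
t: 3.25
ee_pos: [0.4714, -0.037, 0.2005]
tcp_rot: [3.141, 0.0, 0.23]
force: [0.2, -0.2, 0.8]
gripper_width: 0.999
finger_force: 0.0
```

Run:
```python
from h import *
s=arm.get_state();print(s["t"],s["ee_pos"],s["tcp_rot"],s["q"].round(2),tool([.472,-.0355,.105]))
```

```text
3.25 [ 0.47137744 -0.03696401  0.20054073] [3.14122807e+00 2.60264587e-04 2.29577605e-01] [ 0.52  0.02 -0.54  1.9   0.01  1.23 -1.36] [ 0.96424648 -1.31875672 95.54000835]
```

Request:
arm_command(targets=[{"ax": 0,"ay": 0,"az": 0,"dx": 1,"dy": -1,"dz": 20,"grip": 0},{"ax": 0,"ay": 0,"az": 0,"dx": 1,"dy": -1,"dz": 40,"grip": 0},{"ax": 0,"ay": 0,"az": 0,"dx": 1,"dy": -1,"dz": 60,"grip": 0},{"ax": 0,"ay": 0,"az": 0,"dx": 1,"dy": -1,"dz": 75,"grip": 0.2},{"ax": 0,"ay": 0,"az": 0,"dx": 1,"dy": -1,"dz": 87,"grip": 0.4},{"ax": 0,"ay": 0,"az": 0,"dx": 1,"dy": -1,"dz": 94,"grip": 0.5},{"ax": 0,"ay": 0,"az": 0,"dx": 1,"dy": -1,"dz": 94,"grip": 0.5},{"ax": 0,"ay": 0,"az": 0,"dx": 1,"dy": -1,"dz": 94,"grip": 0.7},{"ax": 0,"ay": 0,"az": 0,"dx": 1,"dy": -1,"dz": 94,"grip": 1},{"ax": 0,"ay": 0,"az": 0,"dx": 1,"dy": -1,"dz": 94,"grip": 1},{"ax": 0,"ay": 0,"az": 0,"dx": 1,"dy": -1,"dz": 94,"grip": 1},{"ax": 0,"ay": 0,"az": 0,"dx": 1,"dy": -1,"dz": 94,"grip": 1},{"ax": 0,"ay": 0,"az": 0,"dx": 1,"dy": -1,"dz": 94,"grip": 1}])

```text
t: 4.88
ee_pos: [0.4727, -0.0345, 0.1069]
tcp_rot: [3.141, -0.0, 0.232]
force: [-1.0, -0.7, 4.7]
gripper_width: 0.267
finger_force: 30.0
```

Request:
arm_command(targets=[{"ax": 0,"ay": 0,"az": 0,"dx": 0,"dy": 0,"dz": -5,"grip": 1},{"ax": 0,"ay": 0,"az": 0,"dx": 0,"dy": 0,"dz": -10,"grip": 1},{"ax": 0,"ay": 0,"az": 0,"dx": 0,"dy": 0,"dz": -20,"grip": 1},{"ax": 0,"ay": 0,"az": 0,"dx": 0,"dy": 0,"dz": -35,"grip": 1},{"ax": 0,"ay": 0,"az": 0,"dx": 0,"dy": 0,"dz": -50,"grip": 1},{"ax": 0,"ay": 0,"az": 0,"dx": 0,"dy": 0,"dz": -60,"grip": 1},{"ax": 0,"ay": 0,"az": 0,"dx": 0,"dy": 0,"dz": -60,"grip": 1},{"ax": 0,"ay": 0,"az": 0,"dx": 0,"dy": 0,"dz": -60,"grip": 1}])

```text
t: 5.88
ee_pos: [0.4722, -0.0344, 0.1662]
tcp_rot: [-3.141, 0.001, 0.232]
force: [0.2, -0.7, -0.7]
gripper_width: 0.267
finger_force: 30.0
```

Run:
```python
from h import *
s=arm.get_state();print(s["t"],s["ee_pos"],s["gripper_width"],s["finger_force"],tool([.466,-.248,.045]))
a=camera("top")[200:320,230:350];b=camera("scene")[150:270,280:400]
cv2.imwrite("pics/p2.png",cv2.resize(np.hstack([a,b]),None,fx=3.3,fy=3.3,interpolation=2)[:,:,::-1])
```

```text
5.875 [ 0.4722403  -0.03440995  0.16621847] 0.26719423270051046 29.999696756713092 [-55.05352294 206.47067162 121.21278642]
```

View pics/p2.png

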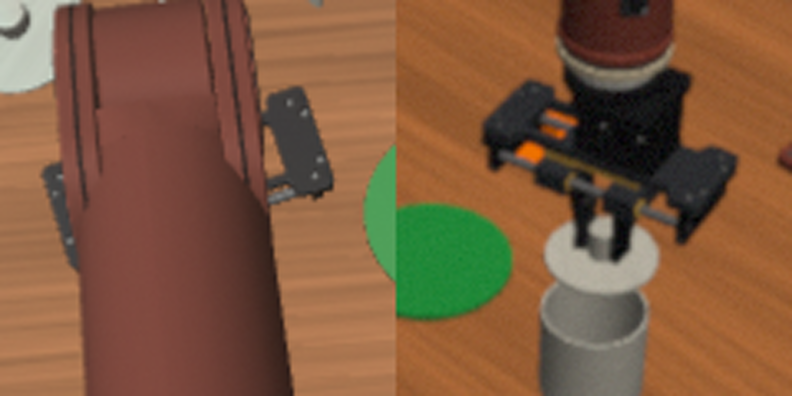

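The lid hangs level in the jaws, with the open tin undisturbed below it. Next: carry it over the trivet and lower it.

Request:
arm_command(targets=[{"ax": 0,"ay": 0,"az": 0,"dx": -7,"dy": 25,"dz": 0,"grip": 1},{"ax": 0,"ay": 0,"az": 0,"dx": -14,"dy": 52,"dz": 0,"grip": 1},{"ax": 0,"ay": 0,"az": 0,"dx": -22,"dy": 83,"dz": 0,"grip": 1},{"ax": 0,"ay": 0,"az": 0,"dx": -30,"dy": 114,"dz": 0,"grip": 1},{"ax": 0,"ay": 0,"az": 0,"dx": -38,"dy": 145,"dz": 10,"grip": 1},{"ax": 0,"ay": 0,"az": 0,"dx": -46,"dy": 175,"dz": 25,"grip": 1},{"ax": 0,"ay": 0,"az": 0,"dx": -52,"dy": 195,"dz": 45,"grip": 1},{"ax": 0,"ay": 0,"az": 0,"dx": -55,"dy": 206,"dz": 65,"grip": 1},{"ax": 0,"ay": 0,"az": 0,"dx": -55,"dy": 206,"dz": 85,"grip": 1},{"ax": 0,"ay": 0,"az": 0,"dx": -55,"dy": 206,"dz": 105,"grip": 1},{"ax": 0,"ay": 0,"az": 0,"dx": -55,"dy": 206,"dz": 115,"grip": 1},{"ax": 0,"ay": 0,"az": 0,"dx": -55,"dy": 206,"dz": 120,"grip": 1},{"ax": 0,"ay": 0,"az": 0,"dx": -55,"dy": 206,"dz": 120,"grip": 1},{"ax": 0,"ay": 0,"az": 0,"dx": -55,"dy": 206,"dz": 120,"grip": 1}])

```text
t: 7.72
ee_pos: [0.4668, -0.2477, 0.0472]
tcp_rot: [3.141, -0.001, 0.232]
force: [0.3, -0.2, -0.6]
gripper_width: 0.267
finger_force: 30.0
```

Run:
```python
from h import *
s=arm.get_state();print(s["t"],s["ee_pos"],s["gripper_width"],s["force"],tool([.466,-.248,.032]))
b=camera("scene")[165:285,220:370]
cv2.imwrite("pics/p3.png",cv2.resize(b,None,fx=4,fy=4,interpolation=2)[:,:,::-1])
```

```text
7.725 [ 0.4667545  -0.24766408  0.04721071] 0.2672754753107041 [ 0.34703544 -0.22093952 -0.56272312] [-0.82344004  0.14336225 15.21017216]
```

View pics/p3.png

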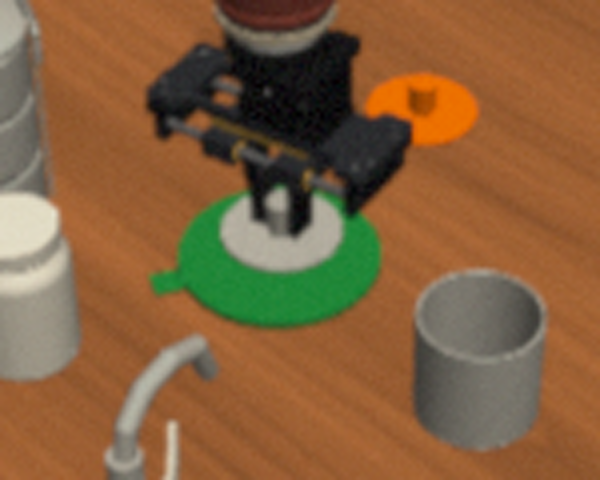

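The lid is centred over the trivet and still about 15 mm up. Lowering slowly.

Request:
arm_command(targets=[{"ax": 0,"ay": 0,"az": 0,"dx": -1,"dy": 0,"dz": 5,"grip": 1},{"ax": 0,"ay": 0,"az": 0,"dx": -1,"dy": 0,"dz": 9,"grip": 1},{"ax": 0,"ay": 0,"az": 0,"dx": -1,"dy": 0,"dz": 12,"grip": 1},{"ax": 0,"ay": 0,"az": 0,"dx": -1,"dy": 0,"dz": 14,"grip": 1},{"ax": 0,"ay": 0,"az": 0,"dx": -1,"dy": 0,"dz": 15,"grip": 1},{"ax": 0,"ay": 0,"az": 0,"dx": -1,"dy": 0,"dz": 15,"grip": 1},{"ax": 0,"ay": 0,"az": 0,"dx": -1,"dy": 0,"dz": 15,"grip": 1}])

```text
t: 8.65
ee_pos: [0.4654, -0.2477, 0.0317]
tcp_rot: [3.141, -0.0, 0.232]
force: [0.3, 1.4, -1.8]
gripper_width: 0.27
finger_force: 30.0
```

Request:
arm_command(targets=[{"ax": 0,"ay": 0,"az": 0,"dx": 0,"dy": 0,"dz": 0.5,"grip": 1},{"ax": 0,"ay": 0,"az": 0,"dx": 0,"dy": 0,"dz": 1,"grip": 1},{"ax": 0,"ay": 0,"az": 0,"dx": 0,"dy": 0,"dz": 1,"grip": 1},{"ax": 0,"ay": 0,"az": 0,"dx": 0,"dy": 0,"dz": 1,"grip": 1}])

```text
t: 9.15
ee_pos: [0.4654, -0.2477, 0.0309]
tcp_rot: [3.141, -0.0, 0.232]
force: [-2.8, 0.9, 5.5]
gripper_width: 0.27
finger_force: 30.0
```

It's in contact at 5 N. Release, then rise.

Request:
arm_command(targets=[{"ax": 0,"ay": 0,"az": 0,"dx": 0,"dy": 0,"dz": 0,"grip": 0.65},{"ax": 0,"ay": 0,"az": 0,"dx": 0,"dy": 0,"dz": 0,"grip": 0.5},{"ax": 0,"ay": 0,"az": 0,"dx": 0,"dy": 0,"dz": 0,"grip": 0.4},{"ax": 0,"ay": 0,"az": 0,"dx": 0,"dy": 0,"dz": 0,"grip": 0.4},{"ax": 0,"ay": 0,"az": 0,"dx": 0,"dy": 0,"dz": 0,"grip": 0.4},{"ax": 0,"ay": 0,"az": 0,"dx": 0,"dy": 0,"dz": -15,"grip": 0.4},{"ax": 0,"ay": 0,"az": 0,"dx": 0,"dy": 0,"dz": -40,"grip": 0.4},{"ax": 0,"ay": 0,"az": 0,"dx": 0,"dy": 0,"dz": -80,"grip": 0.4},{"ax": 0,"ay": 0,"az": 0,"dx": 0,"dy": 0,"dz": -120,"grip": 0.4},{"ax": 0,"ay": 0,"az": 0,"dx": 5,"dy": -20,"dz": -130,"grip": 0.4},{"ax": 0,"ay": 0,"az": 0,"dx": 20,"dy": -70,"dz": -130,"grip": 0.4},{"ax": 0,"ay": 0,"az": 0,"dx": 30,"dy": -110,"dz": -130,"grip": 0.4},{"ax": 0,"ay": 0,"az": 0,"dx": 30,"dy": -110,"dz": -130,"grip": 0.4},{"ax": 0,"ay": 0,"az": 0,"dx": 30,"dy": -110,"dz": -130,"grip": 0.4}])

```text
t: 10.9
ee_pos: [0.469, -0.1337, 0.1606]
tcp_rot: [3.141, 0.0, 0.232]
force: [0.7, -0.7, 0.3]
gripper_width: 0.599
finger_force: 0.0
```

Run:
```python
from h import *
s=arm.get_state();print(s["t"],s["ee_pos"],s["tcp_rot"],s["gripper_width"])
for c,n,z in(("top","tin",.09),("scene","tin",.09),("top","lid",.018),("scene","lid",.018)):
    camera(c)
    for r in outline_of(c,n)[:4]:
        p=r["pixels"].astype(np.uint8);k=max(cv2.findContours(p,0,1)[0],key=len).reshape(-1,2)
        if len(k)<6: continue
        W=np.array([at(c,q,z)[:2] for q in k],np.float32);print(c,n,round(r["score"],2),cv2.fitEllipse(W),r["rect"])
    print([(x["pixel"],round(x["score"],2),at(c,x["pixel"],0 if n=="tin" else .008)) for x in pinpoint(c,n)[:4]])
b=camera("scene")[165:365,210:410];a=camera("top")[150:350,230:430]
cv2.imwrite("pics/p4.png",cv2.resize(np.hstack([a,b]),None,fx=2,fy=2,interpolation=2)[:,:,::-1])
```

```text
10.9 [ 0.46896898 -0.13374491  0.16059841] [3.14129225e+00 3.38036560e-04 2.32201951e-01] 0.599138177991822
top tin 0.91 ((0.4613790512084961, -0.019293149933218956), (0.05220643803477287, 0.1078915223479271), 111.74928283691406) [274.3, 250.0, 300.6, 283.6]
[([292.8, 272.2], 0.69, array([ 0.46187574, -0.03500975,  0.        ])), ([130.5, 213.9], 0.58, array([0.67464254, 0.42571614, 0.        ]))]
scene tin 0.91 ((0.5044388175010681, -0.011277364566922188), (0.09215876460075378, 0.1760185807943344), 130.94647216796875) [320.3, 234.2, 357.4, 277.7]
[([337.3, 266.9], 0.63, array([ 0.47842059, -0.03517479,  0.        ])), ([268.5, 261.2], 0.23, array([ 0.60407778, -0.19296316,  0.        ]))]
top lid 0.92 ((0.4550461173057556, -0.26249322295188904), (0.050191354006528854, 0.08297467231750488), 63.18062210083008) [363.3, 251.6, 385.1, 279.4]
top lid 0.84 ((0.6646802425384521, 0.11926659196615219), (0.12339682877063751, 0.12884055078029633), 132.216552734375) [215.4, 185.7, 257.9, 231.1]
top lid 0.78 ((0.25803831219673157, -0.29291531443595886), (0.09236476570367813, 0.09391026198863983),
[... 521 characters left out ...]
12249273806810379), (0.12241365015506744, 0.12440898269414902), 100.27324676513672) [307.0, 317.0, 354.9, 352.9]
scene lid 0.64 ((0.46806609630584717, -0.24393421411514282), (0.09057243913412094, 0.09171049296855927), 45.03742218017578) [274.6, 216.8, 303.2, 237.1]
scene lid 0.64 ((0.28029313683509827, -0.31475141644477844), (0.016884837299585342, 0.02749059908092022), 7.742136001586914) [311.5, 188.1, 323.0, 201.4]
[([312.9, 393.5], 0.97, array([0.82052634, 0.20352221, 0.008     ])), ([290.8, 224.8], 0.81, array([ 0.45358511, -0.25650159,  0.008     ])), ([333.6, 336.4], 0.8, array([0.66970851, 0.12813869, 0.008     ])), ([326.0, 197.1], 0.4, array([ 0.27493776, -0.27456765,  0.008     ]))]
```

View pics/p4.png

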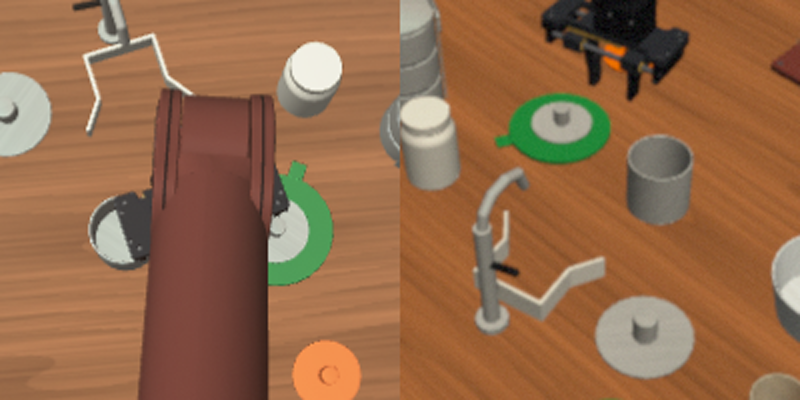

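The lid lies knob up in the middle of the trivet (scene crop 562,125), and the open tin is unmoved. Next I put the part-open fingers inside the tin so it can be towed without lifting.

Request:
arm_command(targets=[{"ax": 0,"ay": 0,"az": 0,"dx": 6,"dy": -24,"dz": 0,"grip": 0.5},{"ax": 0,"ay": 0,"az": 0,"dx": 13,"dy": -48,"dz": 0,"grip": 0.5},{"ax": 0,"ay": 0,"az": 0,"dx": 20,"dy": -75,"dz": 0,"grip": 0.5},{"ax": 0,"ay": 0,"az": 0,"dx": 25.5,"dy": -95,"dz": 0,"grip": 0.5},{"ax": 0,"ay": 0,"az": 0,"dx": 25.5,"dy": -95,"dz": 0,"grip": 0.5},{"ax": 0,"ay": 0,"az": 0,"dx": 25.5,"dy": -95,"dz": 20,"grip": 0.5},{"ax": 0,"ay": 0,"az": 0,"dx": 25.5,"dy": -95,"dz": 40,"grip": 0.5},{"ax": 0,"ay": 0,"az": 0,"dx": 25.5,"dy": -95,"dz": 55,"grip": 0.5},{"ax": 0,"ay": 0,"az": 0,"dx": 25.5,"dy": -95,"dz": 65,"grip": 0.5},{"ax": 0,"ay": 0,"az": 0,"dx": 25.5,"dy": -95,"dz": 75,"grip": 0.5},{"ax": 0,"ay": 0,"az": 0,"dx": 25.5,"dy": -95,"dz": 75,"grip": 0.5}])

```text
t: 12.98
ee_pos: [0.4719, -0.0355, 0.085]
tcp_rot: [-3.141, 0.001, 0.232]
force: [0.3, 0.1, 0.2]
gripper_width: 0.502
finger_force: 0.0
```

Request:
arm_command(targets=[{"ax": 0,"ay": 0,"az": 0,"dx": 0,"dy": 0,"dz": 15,"grip": 0.5},{"ax": 0,"ay": 0,"az": 0,"dx": 0,"dy": 0,"dz": 30,"grip": 0.5},{"ax": 0,"ay": 0,"az": 0,"dx": 0,"dy": 0,"dz": 43,"grip": 0.5},{"ax": 0,"ay": 0,"az": 0,"dx": 0,"dy": 0,"dz": 43,"grip": 0.5},{"ax": 0,"ay": 0,"az": 0,"dx": 5,"dy": 3,"dz": 43,"grip": 0.5},{"ax": 0,"ay": 0,"az": 0,"dx": 10,"dy": 6,"dz": 43,"grip": 0.5},{"ax": 0,"ay": 0,"az": 0,"dx": 16,"dy": 10,"dz": 43,"grip": 0.5},{"ax": 0,"ay": 0,"az": 0,"dx": 24,"dy": 15,"dz": 43,"grip": 0.5},{"ax": 0,"ay": 0,"az": 0,"dx": 32,"dy": 21,"dz": 43,"grip": 0.5},{"ax": 0,"ay": 0,"az": 0,"dx": 40,"dy": 27,"dz": 43,"grip": 0.5}])

```text
t: 14.22
ee_pos: [0.5179, -0.0526, 0.0428]
tcp_rot: [-3.141, 0.0, 0.232]
force: [-4.1, 1.8, 4.9]
gripper_width: 0.499
finger_force: 4.1
```

Request:
arm_command(targets=[{"ax": 0,"ay": 0,"az": 0,"dx": 8,"dy": 7,"dz": 0,"grip": 0.5},{"ax": 0,"ay": 0,"az": 0,"dx": 16,"dy": 14,"dz": 0,"grip": 0.5},{"ax": 0,"ay": 0,"az": 0,"dx": 24,"dy": 21,"dz": 0,"grip": 0.5},{"ax": 0,"ay": 0,"az": 0,"dx": 32,"dy": 28,"dz": 0,"grip": 0.5},{"ax": 0,"ay": 0,"az": 0,"dx": 40,"dy": 35,"dz": 0,"grip": 0.5},{"ax": 0,"ay": 0,"az": 0,"dx": 48,"dy": 42,"dz": 0,"grip": 0.5},{"ax": 0,"ay": 0,"az": 0,"dx": 56,"dy": 49,"dz": 0,"grip": 0.5},{"ax": 0,"ay": 0,"az": 0,"dx": 64,"dy": 55,"dz": 0,"grip": 0.5},{"ax": 0,"ay": 0,"az": 0,"dx": 74,"dy": 55,"dz": 0,"grip": 0.5},{"ax": 0,"ay": 0,"az": 0,"dx": 84,"dy": 54,"dz": 0,"grip": 0.5},{"ax": 0,"ay": 0,"az": 0,"dx": 94,"dy": 53,"dz": 0,"grip": 0.5},{"ax": 0,"ay": 0,"az": 0,"dx": 104,"dy": 52,"dz": 0,"grip": 0.5},{"ax": 0,"ay": 0,"az": 0,"dx": 112,"dy": 52,"dz": 0,"grip": 0.5},{"ax": 0,"ay": 0,"az": 0,"dx": 112,"dy": 52,"dz": 0,"grip": 0.5}])

```text
t: 15.98
ee_pos: [0.639, -0.0768, 0.0424]
tcp_rot: [-3.141, -0.001, 0.232]
force: [-0.7, -1.2, 1.2]
gripper_width: 0.506
finger_force: 1.3
```

Run:
```python
from h import *
s=arm.get_state();print(s["t"],s["ee_pos"],s["force"])
b=camera("scene")[210:360,230:400];a=camera("top")[120:270,230:400]
cv2.imwrite("pics/p5.png",cv2.resize(np.hstack([a,b]),None,fx=2.35,fy=2.35,interpolation=2)[:,:,::-1])
```

```text
15.975 [ 0.63899817 -0.07683681  0.04243661] [-0.65727543 -1.21913136  1.23636665]
```

View pics/p5.png

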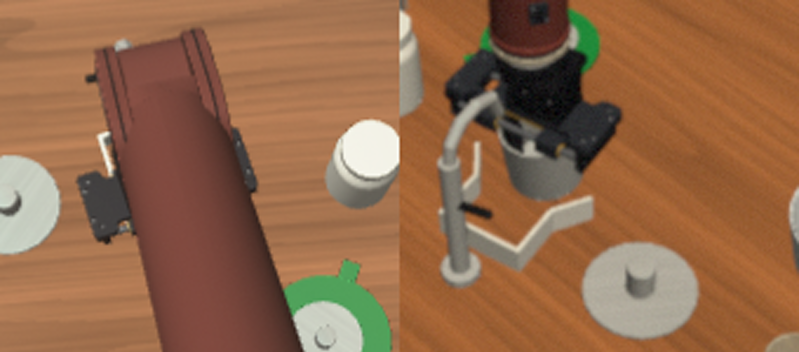

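The tin stands upright in the bay mouth (scene crop 543,165). Next I centre the fingers, lift out, back off and tilt, ready to push from behind.

Request:
arm_command(targets=[{"ax": 0,"ay": 0,"az": 0,"dx": -6,"dy": 0,"dz": 0,"grip": 0.5},{"ax": 0,"ay": 0,"az": 0,"dx": -12,"dy": 0,"dz": 0,"grip": 0.5},{"ax": 0,"ay": 0,"az": 0,"dx": -12,"dy": 0,"dz": 0,"grip": 0.5},{"ax": 0,"ay": 0,"az": 0,"dx": -12,"dy": 0,"dz": -15,"grip": 0.5},{"ax": 0,"ay": 0,"az": 0,"dx": -12,"dy": 0,"dz": -35,"grip": 0.5},{"ax": 0,"ay": 0,"az": 0,"dx": -12,"dy": 0,"dz": -60,"grip": 0.5},{"ax": 0,"ay": 0,"az": 0,"dx": -12,"dy": 0,"dz": -85,"grip": 0.5},{"ax": 0,"ay": 0,"az": 0,"dx": -15,"dy": 0,"dz": -90,"grip": 0.5},{"ax": 0,"ay": 0.06,"az": 0,"dx": -40,"dy": 0,"dz": -90,"grip": 0.55},{"ax": 0,"ay": 0.12,"az": 0,"dx": -65,"dy": 0,"dz": -90,"grip": 0.55},{"ax": 0,"ay": 0.2,"az": 0,"dx": -87,"dy": 0,"dz": -90,"grip": 0.55},{"ax": 0,"ay": 0.25,"az": 0,"dx": -90,"dy": 0,"dz": -85,"grip": 0.55},{"ax": 0,"ay": 0.25,"az": 0,"dx": -90,"dy": 0,"dz": -85,"grip": 0.55},{"ax": 0,"ay": 0.25,"az": 0,"dx": -90,"dy": 0,"dz": -85,"grip": 0.55}])

```text
t: 17.82
ee_pos: [0.5513, -0.0979, 0.128]
tcp_rot: [3.142, -0.25, 0.232]
force: [0.2, 0.6, -0.8]
gripper_width: 0.446
finger_force: 0.0
```

Run:
```python
from h import *
s=arm.get_state();print(s["t"],s["ee_pos"],s["tcp_rot"],s["q"].round(2))
B=Ro.from_euler('z',.232).as_matrix();o=np.array([.7,-.062,0])
print("tcp bay",B.T@(s["ee_pos"]-o)*1000)
for c in("top","scene"):
    camera(c)
    for r in outline_of(c,"tin")[:2]: print(c,r["score"],r["rect"])
    for x in pinpoint(c,"tin")[:2]: print(c,x["score"],x["pixel"],B.T@(at(c,x["pixel"],0)-o)*1000)
    # expected rect for tin at bay (-75,0)
    th=np.linspace(0,6.28,60);T=np.vstack([np.c_[-.075+.046*np.cos(th),.046*np.sin(th),0*th+z] for z in(0,.09)])@B.T+o
    q=proj(c,T);print("exp",q.min(0),q.max(0))
```

```text
17.825 [ 0.55125462 -0.09789108  0.12797308] [ 3.14152348 -0.24966328  0.23209832] [ 0.66  0.12 -0.53  1.99 -0.04  0.82 -1.17]
tcp bay [-153.01250502   -0.72931058  127.97308299]
top 0.93 [289.2, 194.9, 317.3, 223.6]
top 0.95 [303.9, 217.1] [-82.65728776   1.06969476   0.        ]
exp [285.81846875 189.96861444] [319.71113113 229.99222986]
scene 0.84 [273.9, 251.8, 310.5, 296.2]
scene 0.52 [271.6, 256.3] [-144.86585293 -109.22802869    0.        ]
exp [271.50287167 251.48345206] [306.06090639 298.70963828]
```

Request:
arm_command(targets=[{"ax": 0,"ay": 0,"az": 0,"dx": -7,"dy": -1,"dz": 28,"grip": 0.55},{"ax": 0,"ay": 0,"az": 0,"dx": -14,"dy": -1,"dz": 56,"grip": 0.55},{"ax": 0,"ay": 0,"az": 0,"dx": -21,"dy": -1,"dz": 83,"grip": 0.55},{"ax": 0,"ay": 0,"az": 0,"dx": -21,"dy": -1,"dz": 83,"grip": 0.55},{"ax": 0,"ay": 0,"az": 0,"dx": -11,"dy": -1,"dz": 85.5,"grip": 0.55},{"ax": 0,"ay": 0,"az": 0,"dx": -2,"dy": -1,"dz": 88,"grip": 0.55},{"ax": 0,"ay": 0,"az": 0,"dx": 6,"dy": -1,"dz": 90,"grip": 0.55},{"ax": 0,"ay": 0,"az": 0,"dx": 14,"dy": -1,"dz": 92,"grip": 0.55},{"ax": 0,"ay": 0,"az": 0,"dx": 22,"dy": -1,"dz": 94,"grip": 0.55},{"ax": 0,"ay": 0,"az": 0,"dx": 30,"dy": -1,"dz": 96,"grip": 0.55},{"ax": 0,"ay": 0,"az": 0,"dx": 38,"dy": -1,"dz": 98,"grip": 0.55},{"ax": 0,"ay": 0,"az": 0,"dx": 46,"dy": -1,"dz": 100,"grip": 0.55},{"ax": 0,"ay": 0,"az": 0,"dx": 54,"dy": -1,"dz": 102,"grip": 0.55},{"ax": 0,"ay": 0,"az": 0,"dx": 61,"dy": -1,"dz": 104,"grip": 0.55},{"ax": 0,"ay": 0,"az": 0,"dx": 61,"dy": -1,"dz": 104,"grip": 0.55}])

```text
t: 20.0
ee_pos: [0.6338, -0.0772, 0.0419]
tcp_rot: [-3.141, -0.251, 0.232]
force: [1.2, 0.3, 0.9]
gripper_width: 0.449
finger_force: 0.0
```

Run:
```python
from h import *
s=arm.get_state();print(s["t"],s["ee_pos"],s["tcp_rot"],s["force"])
B=Ro.from_euler('z',.232).as_matrix();o=np.array([.7,-.062,0])
print("tcp bay",B.T@(s["ee_pos"]-o)*1000)
b=camera("scene")[210:340,230:360]
cv2.imwrite("pics/p6.png",cv2.resize(b,None,fx=4,fy=4,interpolation=2)[:,:,::-1])
```

```text
20.0 [ 0.63377412 -0.07720687  0.04192816] [-3.14133865 -0.2507123   0.23211542] [1.15823416 0.2655658  0.93907245]
tcp bay [-67.9480206    0.42749215  41.92815678]
```

View pics/p6.png

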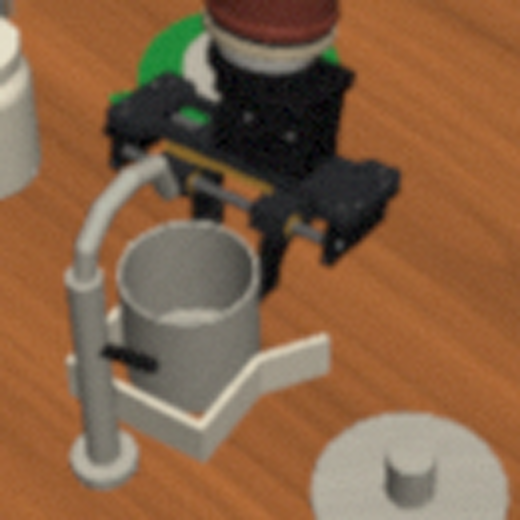

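The tin is upright and inside the bay, roughly 15 mm short of the back wall. Push the rest slowly.

Request:
arm_command(targets=[{"ax": 0,"ay": 0,"az": 0,"dx": 3,"dy": 0,"dz": 0.8,"grip": 0.55},{"ax": 0,"ay": 0,"az": 0,"dx": 6,"dy": 0,"dz": 1.5,"grip": 0.55},{"ax": 0,"ay": 0,"az": 0,"dx": 9,"dy": 0,"dz": 2.2,"grip": 0.55},{"ax": 0,"ay": 0,"az": 0,"dx": 11,"dy": 0,"dz": 2.8,"grip": 0.55},{"ax": 0,"ay": 0,"az": 0,"dx": 11,"dy": 0,"dz": 2.8,"grip": 0.55}])

```text
t: 20.68
ee_pos: [0.6443, -0.0749, 0.0419]
tcp_rot: [-3.142, -0.25, 0.232]
force: [-0.1, -0.5, -0.3]
gripper_width: 0.452
finger_force: 0.2
```

Request:
arm_command(targets=[{"ax": 0,"ay": 0,"az": 0,"dx": 1,"dy": 0,"dz": 0.25,"grip": 0.55},{"ax": 0,"ay": 0,"az": 0,"dx": 2,"dy": 0,"dz": 0.5,"grip": 0.55},{"ax": 0,"ay": 0,"az": 0,"dx": 3,"dy": 0,"dz": 0.75,"grip": 0.55},{"ax": 0,"ay": 0,"az": 0,"dx": 3,"dy": 0,"dz": 0.75,"grip": 0.55}])

```text
t: 21.18
ee_pos: [0.6472, -0.0743, 0.0419]
tcp_rot: [-3.142, -0.25, 0.232]
force: [-0.1, -0.6, -1.1]
gripper_width: 0.451
finger_force: 0.4
```

Request:
arm_command(targets=[{"ax": 0,"ay": 0,"az": 0,"dx": 0.8,"dy": 0,"dz": 0.2,"grip": 0.55},{"ax": 0,"ay": 0,"az": 0,"dx": 1.5,"dy": 0,"dz": 0.4,"grip": 0.55},{"ax": 0,"ay": 0,"az": 0,"dx": 1.5,"dy": 0,"dz": 0.4,"grip": 0.55}])

```text
t: 21.55
ee_pos: [0.6487, -0.0739, 0.0419]
tcp_rot: [-3.142, -0.25, 0.232]
force: [-1.2, 0.5, -1.1]
gripper_width: 0.454
finger_force: 0.4
```

Request:
arm_command(targets=[{"ax": 0,"ay": 0,"az": 0,"dx": 0.7,"dy": 0,"dz": 0.2,"grip": 0.55},{"ax": 0,"ay": 0,"az": 0,"dx": 1.5,"dy": 0,"dz": 0.4,"grip": 0.55},{"ax": 0,"ay": 0,"az": 0,"dx": 1.5,"dy": 0,"dz": 0.4,"grip": 0.55}])

```text
t: 21.92
ee_pos: [0.6502, -0.0735, 0.0419]
tcp_rot: [-3.142, -0.25, 0.232]
force: [-1.2, -0.0, -0.8]
gripper_width: 0.449
finger_force: 0.4
```

Run:
```python
from h import *
s=arm.get_state();print(s["t"],s["ee_pos"],s["force"])
b=camera("scene")[210:340,230:360]
cv2.imwrite("pics/p7.png",cv2.resize(b,None,fx=4.6,fy=4.6,interpolation=2)[:,:,::-1])
B=Ro.from_euler('z',.232).as_matrix();o=np.array([.7,-.062,0])
th=np.linspace(0,6.28,80)
for dx in (-.008,-.004,0,.003):
    T=np.vstack([np.c_[dx+.046*np.cos(th),.046*np.sin(th),0*th+.09]])@B.T+o
    q=proj("scene",T);print("exp rim",dx,q.min(0),q.max(0))
for r in outline_of("scene","tin")[:2]: print(r["score"],r["rect"])
```

```text
21.925 [ 0.65023639 -0.07354326  0.04190145] [-1.19776659 -0.00943359 -0.83527048]
exp rim -0.008 [256.68426547 266.56170804] [292.33240025 292.94383603]
exp rim -0.004 [255.76983531 267.49098818] [291.4880939 293.9721386]
exp rim 0 [254.851937  268.4236944] [290.64059989 295.00443243]
exp rim 0.003 [254.16122529 269.12548394] [290.00287651 295.7812862 ]
0.89 [254.7, 269.3, 292.8, 313.4]
```

Close to home, but there's no wall force yet. Continue in small pushes.

Request:
arm_command(targets=[{"ax": 0,"ay": 0,"az": 0,"dx": 0.7,"dy": 0,"dz": 0.2,"grip": 0.55},{"ax": 0,"ay": 0,"az": 0,"dx": 1.4,"dy": 0,"dz": 0.4,"grip": 0.55},{"ax": 0,"ay": 0,"az": 0,"dx": 1.4,"dy": 0,"dz": 0.4,"grip": 0.55}])

```text
t: 22.4
ee_pos: [0.6509, -0.0735, 0.0416]
tcp_rot: [-3.141, -0.249, 0.232]
force: [-4.8, -0.3, 2.7]
gripper_width: 0.449
finger_force: 2.6
```

Request:
arm_command(targets=[{"ax": 0,"ay": 0,"az": 0,"dx": 0.5,"dy": 0,"dz": 0.1,"grip": 0.55},{"ax": 0,"ay": 0,"az": 0,"dx": 1,"dy": 0,"dz": 0.3,"grip": 0.55},{"ax": 0,"ay": 0,"az": 0,"dx": 1,"dy": 0,"dz": 0.3,"grip": 0.55}])

```text
t: 22.78
ee_pos: [0.6512, -0.0735, 0.0414]
tcp_rot: [-3.141, -0.247, 0.231]
force: [-8.6, -1.8, 5.7]
gripper_width: 0.451
finger_force: 4.6
```

The force rises while the TCP stalls, so the tin is against the back wall. Retreat straight back, then up.

Request:
arm_command(targets=[{"ax": 0,"ay": 0,"az": 0,"dx": -3,"dy": 0,"dz": -0.8,"grip": 0.55},{"ax": 0,"ay": 0,"az": 0,"dx": -10,"dy": 0,"dz": -2.5,"grip": 0.55},{"ax": 0,"ay": 0,"az": 0,"dx": -30,"dy": 0,"dz": -7.5,"grip": 0.55},{"ax": 0,"ay": 0,"az": 0,"dx": -60,"dy": 0,"dz": -15,"grip": 0.55},{"ax": 0,"ay": 0,"az": 0,"dx": -80,"dy": 0,"dz": -30,"grip": 0.55},{"ax": 0,"ay": 0,"az": 0,"dx": -75,"dy": 0,"dz": -70,"grip": 0.55},{"ax": 0,"ay": 0,"az": 0,"dx": -65,"dy": 0,"dz": -120,"grip": 0.55},{"ax": 0,"ay": 0,"az": 0,"dx": -60,"dy": 0,"dz": -150,"grip": 0.55},{"ax": 0,"ay": 0,"az": 0,"dx": -60,"dy": 0,"dz": -150,"grip": 0.55},{"ax": 0,"ay": 0,"az": 0,"dx": -60,"dy": 0,"dz": -150,"grip": 0.55}])

```text
t: 24.02
ee_pos: [0.5595, -0.0949, 0.1717]
tcp_rot: [3.142, -0.25, 0.232]
force: [-0.3, -0.4, -1.2]
gripper_width: 0.45
finger_force: 0.0
```

Run:
```python
from h import *
s=arm.get_state();print(s["t"],s["ee_pos"],s["force"])
b=camera("scene")[180:340,230:360];a=camera("top")[120:280,260:420]
cv2.imwrite("pics/p8.png",cv2.resize(np.hstack([a,b]),None,fx=2.75,fy=2.75,interpolation=2)[:,:,::-1])
for r in outline_of("scene","tin")[:2]: print(r["score"],r["rect"])
```

```text
24.025 [ 0.559488   -0.09493795  0.17172584] [-0.28610107 -0.44436496 -1.19335246]
0.76 [255.7, 268.8, 292.4, 314.7]
```

View pics/p8.png

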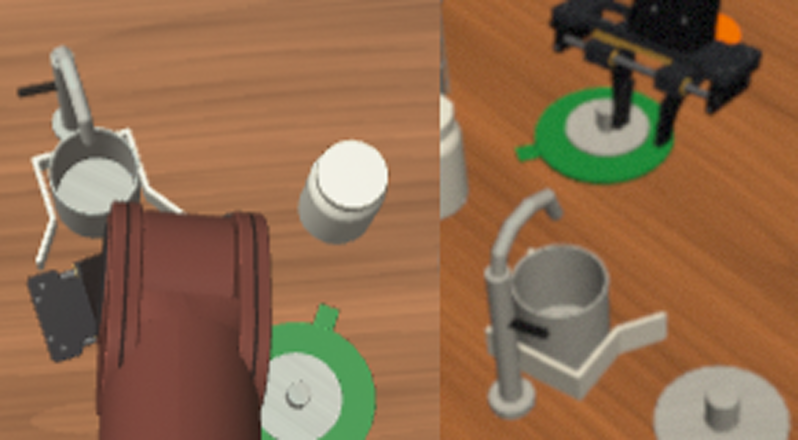

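The tin stands upright against the back wall under the spout (crop 560,300), the lid is centred on the trivet (605,125), and the gripper is clear.

```bash
python3 -c "
from bench import close_job
print(close_job())"
```

```text
the job is handed in; nothing more can be done
None
```

The job is handed in: the lid lies knob up in the middle of the trivet, and the open tin stands upright in the bay against its back wall (the push force rose as it stopped there); it took about 24 s, and the verdict wasn't shown.

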